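# Hang the ring gauge on its hook deep in the low gauge locker

### The job

Put the green-banded ring gauge away in the green bay of the low steel gauge locker: tip it in under the header, get its ring over the upturned end of the hook deep inside and let it down onto the hook, then press its rod into the spring clip on the sill until it snaps in, and let go. The hook has been screwed in or out, so feel for it, and be gentle: never press the gauge against locker, hook or clip with more than 20 N; leave the red gauge hanging as it is.

Things in the scene. Friction and masses are not known exactly. Their poses are not given: they have to be found in the camera images.
- gauge_green: Gauge to put away, 0.23 kg, lying flat: steel ring (42 mm outside, 18 bore, 14 thick), round rod (10 mm, green band) and black grip, on one centre line. Origin: ring's centre, underside; the centre line is 7 mm above it. x runs from grip to ring, z along the bore. Distances from the ring's centre: rod 20 to 134 mm, grip 134 to 198, balance point about 59.
- gauge_green_ring (a point): Centre of the green gauge's ring, at mid-thickness.
- gauge_green_rod (a point): Point on the centre line of the green gauge's rod, 100 mm from the ring's centre towards the grip.
- gauge_green_grip (a point): Middle of the green gauge's grip (64 mm long, 16 wide, 14 high), on the centre line, 166 mm from the ring's centre: take it here; then it stays outside the locker throughout.
- bay_green: Hook and clip of the target bay, marked by a green dot on the header and a green stripe on the sill. Fixed. Origin at bench height under the locker's front face, in the middle of the bay; x runs level into the locker, y left, z up. Hook and clip lie on y = 0 of this frame.
- bay_green_root (a point): Root of the green bay's hook: axis of its level stem where it leaves the back, x = 120, z = 93 mm in the bay's frame. The stem (8 mm thick, top 97 mm up) comes forward and ends in an upturned end with a black cap, 10 mm thick, flat top 113 mm up. Its axis lies 24 to 72 mm in front of this point (bay x = 48 to 96 mm): set by screwing, not measured, to be found by touch.
- bay_green_clip (a point): Seat of the green bay's spring clip on the sill, bay x = -25, z = 79 mm: centre line of a rod lying in it. Two sprung leaves, lips 7 mm apart 5.5 mm above this point, flared to 21 mm apart, 13 mm above it; clip 12 mm long. The rod snaps in when pressed down with about 5 N at the clip. The hung gauge slopes down to the front by 10 to 19 degrees.
- gauge_red: The other gauge, same shape with a red band, loose, already hung in the other bay: ring on its hook, rod in its clip, as the green one must hang. Origin and axes as for the green one.
- locker: Grey steel locker, fixed, 214 mm wide, 130 deep, 142 high; two bays 101 mm wide (which is green varies). Origin at bench height under the middle of the front face, x inwards, z up. Header's lower edge 121 mm up, 4 thick; ceiling 138 up; back wall 126 in; sill 59 up, 40 out in front. The header stops a level gauge from passing over the hook's end: ring end up, some 10 degrees.

How it is judged:
By the outcome, as a careful person would: the job done as asked, in the order asked, and still so for the second after the job is handed in, with the robot touching nothing.
It also fails if it takes over 61 s, if anything falls off the work surface, if the arm or the gripper's body presses on something with over 40 N, if the wrist force passes 120 N, or if a joint passes its speed limit or range.

### The arm

A 6-joint arm with a two-finger parallel gripper is mounted at the origin on a cart in front of the work surface, level with it; the furniture and walls round the work are solid. World frame = base frame: x ahead of the robot, y to its left, z up, the work surface at z = 0. Lengths are in m, angles in rad, forces in N, time in s.
With the tool pointing down it reaches from about 0.3 to 0.75 m from the base axis. Payload 8.5 kg.
Tool frame: the origin (TCP) lies at the very end of the fingers, on their centre line; the grasp point (between the pads) lies 19 mm behind it (grasp_offset is the distance from the TCP to the grasp point, in m); z points along the fingers, y is the line along which they close (so a half turn about z gives the same grasp; the last joint's range is limited). The gripper opens to 85 mm and grips with 20 to 120 N. Pads are 22 mm wide; open, the fingers measure 114 mm over their backs; the gripper's body (76 mm by 85 mm) begins 54 mm behind the grasp point. The pads swing forward as they close: fully open they stand 13 mm farther back than shut.
Start: joints at [0.967, 0.381, 1.297, -0, 1.464, -0.215], TCP at [0.208, 0.509, 0.231] pointing down, gripper open.
Joint ranges: [-3.11, 3.11], [-0.89, 2.33], [0.22, 2.48], [-1.42, 4.56], [0.17, 2.85], [-2.88, 2.88]. Speed limits (rad/s): [2.39, 2.39, 3.14, 3.14, 3.14, 3.14].

### API

Orientations are given as a unit quaternion [x, y, z, w].
In Python, from workcell import move_to, move_l, movej, ungrasp, close_gripper, wait, solve_ik, observe, capture, calibration, Unreachable, finish_job, grasp_offset gives the robot as it stands. Calls block until the motion is done:
- move_to(position, orientation): joint-space move of the TCP to a pose.
- move_l(position, rot=None, feed=0.15, f_stop=None): straight line of the TCP; rot=None keeps the orientation; feed is the mean speed in m/s. With f_stop (N) it stops when the force on the tool has changed by that much, and returns True; else False.
- movej(angles): joint-space move.
- ungrasp() and close_gripper(strength=None): open the fingers fully, or close them until they stop; strength is the grip in N (None keeps the last).
- wait(seconds).
- solve_ik(position, orientation): joint angles nearest the present ones, or None.
- observe(): the state.
- capture(name): name is "side" or "top" or "wrist"; returns (picture, depth): 420x560x3 uint8, red, green, blue; 420x560 float32, m along the optical axis (not along the pixel's ray), 0 where there is no reading.
- calibration(name): a dict with "vfov" (degrees; the focal length in pixels is half the picture's height over the tangent of half this angle, whatever the lens; pixels are square), "cx", "cy" (the principal point, pixels), "distortion" ([k1, k2, p1, p2, k3] as OpenCV has them; the pictures are not rectified), "rvec" (rotation vector, rad) and "tvec" (3), from world to camera coordinates, as OpenCV has them. Camera axes: x right, y down, z forward; pixel columns grow to the right and rows downward; lengths in m; the calibration is good to about 2 mm. A picture is of the moment at which its call begins: read the wrist's pose just before it. calibration takes no time and is no camera call; for the wrist camera it gives the pose at the moment of the call.
A pose or a line that the arm cannot do raises Unreachable and nothing moves.
- finish_job(): hands the job in; it is judged then, once.
The state is a dict: "time": time; "joints": joint angles; "joint_velocities": joint speeds; "effort": joint torques, N m; "eef_pos": TCP position; "orientation": TCP orientation; "force": force on the tool from outside, world axes, zero at the start; "torque": the same for the moment, N m; "finger_gap": finger opening in m; "finger_force": force on a finger pad.
Only numpy, scipy, OpenCV 4.12 (cv2) and the standard library are available. Lean on these libraries where they do the work, as an engineer would, in place of code of your own. Each camera call takes 0.05 s, during which the arm holds its last target. There are 200 camera calls.

## Working session

There is one attempt and no reset: what is moved stays moved. The work goes in short steps, each a Python script; the robot and the scene stay as the last script left them, time stands still between calls to the robot, and variables do not carry over. Pictures are saved under pics/ and viewed, at most 10 in all, crops included, and the job is handed in when it is done.

```bash
mkdir -p pics
cat > h.py <<'E'
import numpy as np, cv2, json
from workcell import *
from scipy.spatial.transform import Rotation as R
def cal(name):
    c=calibration(name); f=210/np.tan(np.radians(c["vfov"])/2)
    K=np.array([[f,0,c["cx"]],[0,f,c["cy"]],[0,0,1]]); M=cv2.Rodrigues(np.array(c["rvec"],float))[0]
    return K,np.array(c["distortion"],float),M,np.array(c["tvec"],float)
def rays(C,uv):
    K,d,M,t=C
    p=cv2.undistortPoints(np.array(uv,float).reshape(-1,1,2),K,d).reshape(-1,2)
    return -M.T@t,np.c_[p,np.ones(len(p))]@M
def onz(C,uv,z):
    o,r=rays(C,uv); return o+r*((z-o[2])/r[:,2])[:,None]
def atdepth(C,uv,dep):
    o,r=rays(C,uv); return o+r*np.array(dep).reshape(-1,1)
def proj(C,P):
    K,d,M,t=C
    return cv2.projectPoints(np.array(P,float).reshape(-1,1,3),cv2.Rodrigues(M)[0],t,K,d)[0].reshape(-1,2)
def save(n,im): cv2.imwrite(f"pics/{n}.png",im[:,:,::-1])
E
python3 - <<'E'
from h import *
s=observe(); print(s, grasp_offset)
for n in("side","top","wrist"):
    C=cal(n); im,d=capture(n); save(n+"0",im); np.savez(f"pics/{n}0.npz",im=im,d=d,K=C[0],dist=C[1],M=C[2],t=C[3])
    print(n,-C[2].T@C[3],C[2][2])
E
```

```text
{'time': 0.0, 'joints': array([ 9.66702376e-01,  3.81209769e-01,  1.29827022e+00,  4.06303126e-06,
        1.46359199e+00, -2.15300405e-01]), 'joint_velocities': array([ 0.00070143, -0.00126897, -0.00076856,  0.00063697, -0.00147564,
        0.00019405]), 'effort': array([ 1.51475178e-03, -4.48461699e+01, -2.31274420e+01, -6.80338098e-05,
        4.80103932e-03, -4.60803756e-05]), 'eef_pos': array([0.20832043, 0.50870397, 0.23070119]), 'orientation': array([ 1.93174867e-01,  9.81164066e-01, -6.77643650e-04, -2.96483058e-04]), 'force': array([-0.59248666, -0.19290458, -0.22980591]), 'torque': array([ 0.02044193, -0.03042279,  0.02203802]), 'finger_force': 0.0, 'finger_gap': 0.08511959633841362} 0.0187
side [ 0.28417038 -0.61965553  0.67044137] [ 0.39958949  0.65214316 -0.64423407]
top [ 0.49176896 -0.04115457  1.0322451 ] [ 1.29172906e-01  5.85761441e-04 -9.91621912e-01]
wrist [0.13861354 0.53773039 0.37305862] [ 0.27654031 -0.11392465 -0.95422567]
```

View pics/side0.png

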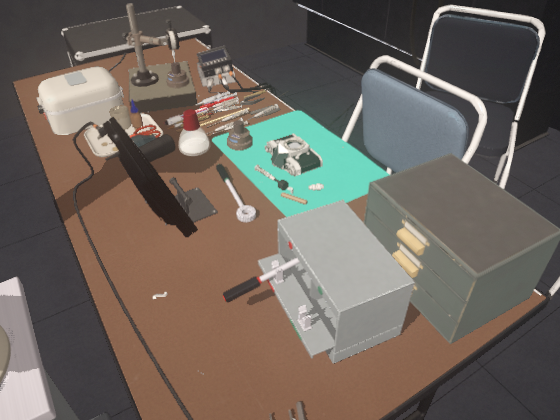

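View pics/top0.png

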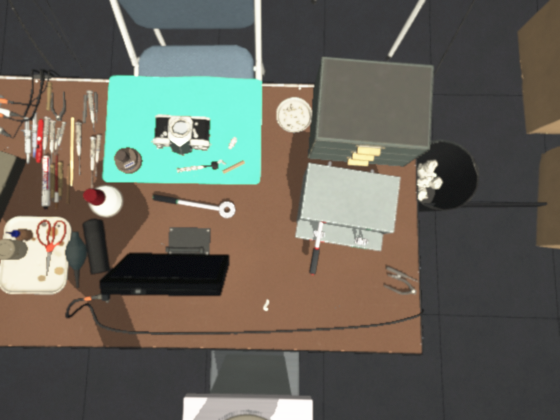

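The side view shows the green gauge flat (ring ~(245,214), grip ~(222,172)), and the locker with the red gauge in its left bay (rod ~(280,275)) and the empty green bay with clip ~(305,318). In the top view the gauge's ring is at ~(228,209), its grip at ~(165,199), and the empty clip at ~(361,238). I'll zoom in on the details.

Run:
```python
from h import *
S=np.load("pics/side0.npz")["im"];T=np.load("pics/top0.npz")["im"]
r=lambda im,x,y,w,h,W,H:cv2.resize(im[y:y+h,x:x+w],(W,H),interpolation=cv2.INTER_CUBIC)
a=r(S,220,200,200,160,500,400);b=r(S,205,155,60,80,300,400)
c=r(T,290,155,120,100,400,200*5//3)[:200] if 0 else r(T,290,160,120,90,400,200*3//2)
d=r(T,145,180,100,45,400,180)
canvas=np.zeros((600,800,3),np.uint8)
canvas[:300,:400]=c;canvas[:180,400:]=d
canvas[300:600,0:375]=r(S,220,200,200,160,375,300);canvas[180:600,400:715]=r(S,205,155,60,80,315,420)
save("crop1",canvas)
for n in("side","top"):
    z=np.load(f"pics/{n}0.npz");C=(z["K"],z["dist"],z["M"],z["t"]);im=z["im"];dep=z["d"]
    hsv=cv2.cvtColor(im,cv2.COLOR_RGB2HSV)
    m=cv2.inRange(hsv,(45,70,30),(85,255,255))
    m[:, :]=m
    nn,l,st,ce=cv2.connectedComponentsWithStats(m)
    for i in range(1,nn):
        if 3<=st[i,4]<400:
            u,v=ce[i];D=np.median(dep[l==i]);print(n,"green",ce[i].round(1),st[i,4],atdepth(C,[ce[i]],[D]).round(3))
    for uv in ([(222,172),(245,214),(345,205),(280,212),(338,357),(408,285)] if n=="side" else [(165,199),(228,209),(221,208),(308,168),(398,173),(391,228),(304,217)]):
        D=dep[uv[1],uv[0]];print(n,uv,D,atdepth(C,[uv],[D]).round(3), onz(C,[uv],.007).round(3))
```

```text
side green [319.9 290.4] 9 [[ 0.564 -0.273  0.13 ]]
side (222, 172) 1.118094 [[0.639 0.228 0.013]] [[0.643 0.237 0.007]]
side (245, 214) 1.0180393 [[0.618 0.075 0.   ]] [[0.615 0.068 0.007]]
side (345, 205) 0.8162777 [[ 0.708 -0.148  0.143]] [[ 0.817 -0.027  0.007]]
side (280, 212) 1.0251715 [[ 0.688  0.041 -0.002]] [[0.683 0.032 0.007]]
side (338, 357) 0.7201641 [[ 0.565 -0.328  0.022]] [[ 0.572 -0.322  0.007]]
side (408, 285) 0.679094 [[ 0.675 -0.342  0.14 ]] [[ 0.773 -0.273  0.007]]
top (165, 199) 1.0276662 [[0.641 0.228 0.016]] [[0.643 0.231 0.007]]
top (228, 209) 1.0384247 [[0.62  0.064 0.002]] [[0.619 0.063 0.007]]
top (221, 208) 1.0282911 [[0.621 0.081 0.012]] [[0.622 0.082 0.007]]
top (308, 168) 0.9130747 [[ 0.704 -0.134  0.139]] [[ 0.735 -0.148  0.007]]
top (398, 173) 1.0535913 [[ 0.727 -0.39   0.   ]] [[ 0.726 -0.387  0.007]]
top (391, 228) 0.8907069 [[ 0.567 -0.323  0.144]] [[ 0.578 -0.366  0.007]]
top (304, 217) 0.8947345 [[ 0.588 -0.125  0.142]] [[ 0.602 -0.138  0.007]]
```

View pics/crop1.png

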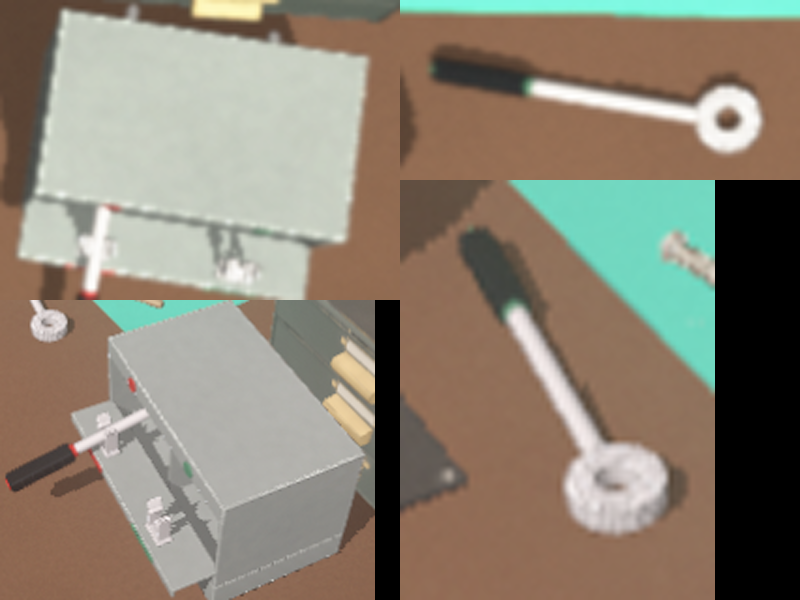

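Crops: the green dot on the header is at side (320,290), the green sill stripe lies in the right-hand bay (bay −y), and the empty clip is in front of it. The gauge lies with its ring clear. Next I'll fit the locker top and check the height of the black screen that the arm has to pass over.

Run:
```python
from h import *
for n in("top","side"):
    z=np.load(f"pics/{n}0.npz");C=(z["K"],z["dist"],z["M"],z["t"]);im=z["im"];dep=z["d"]
    vv,uu=np.mgrid[:420,:560];P=atdepth(C,np.c_[uu.ravel(),vv.ravel()],dep.ravel()).reshape(420,560,3)
    P[dep==0]=np.nan
    def box(x0,x1,y0,y1,z0,z1): return (P[...,0]>x0)&(P[...,0]<x1)&(P[...,1]>y0)&(P[...,1]<y1)&(P[...,2]>z0)&(P[...,2]<z1)
    m=box(.52,.78,-.4,-.08,.125,.157).astype(np.uint8)
    m=cv2.morphologyEx(m,cv2.MORPH_OPEN,np.ones((5,5)))
    cn=max(cv2.findContours(m,0,2)[0],key=cv2.contourArea)
    W=onz(C,cn.reshape(-1,2),.142)[:,:2]; print(n,"lockertop",cv2.minAreaRect((W*1000).astype(np.float32)), "z",np.nanmedian(P[m>0][:,2]))
    if n=="top":
      b=box(.25,.58,.02,.45,.03,1);Q=P[b];print("panel",Q.min(0),Q.max(0))
      for x0 in np.arange(.3,.56,.04):
        q=Q[(Q[:,0]>=x0)&(Q[:,0]<x0+.04)]; 
        if len(q): print(x0.round(2),q[:,2].max().round(3),q[:,1].min().round(3),q[:,1].max().round(3))
    # ring/rod bright
    hsv=cv2.cvtColor(im,cv2.COLOR_RGB2HSV);ex=(P[...,0]>.58)&(P[...,0]<.67)&(P[...,1]>.03)&(P[...,1]<.27)
    w=(ex&(hsv[...,1]<60)&(hsv[...,2]>110)).astype(np.uint8)
    nn,l,st,ce=cv2.connectedComponentsWithStats(w);i=1+st[1:,4].argmax()
    v,u=np.nonzero(l==i);X=onz(C,np.c_[u,v],.012)[:,:2];d=np.array([.13,.99]);d/=np.hypot(*d)
    s=X@d; ring=X[s<s.min()+.042]; rod=X[s>s.min()+.05]
    (cx,cy),r=cv2.minEnclosingCircle((ring*1000).astype(np.float32));print(n,"ring",cx,cy,r,"rod",rod.mean(0),"ax",np.linalg.svd(rod-rod.mean(0))[2][0], s.max()-s.min())
    k=(ex&(hsv[...,2]<60)).astype(np.uint8);k=cv2.morphologyEx(k,cv2.MORPH_OPEN,np.ones((3,3)));nn,l,st,ce=cv2.connectedComponentsWithStats(k)
    for i in range(1,nn): print("dark",st[i],onz(C,[ce[i]],.01))
```

```text
top lockertop ((635.5614624023438, -230.20387268066406), (213.61514282226562, 132.9616241455078), 82.13945770263672) z 0.14229710640553545
panel [0.34912684 0.05292437 0.03001772] [0.57995583 0.44987095 0.19750127]
0.34 0.151 0.387 0.414
0.38 0.193 0.054 0.393
0.42 0.198 0.053 0.446
0.46 0.141 0.053 0.45
0.5 0.065 0.08 0.45
0.54 0.054 0.373 0.449
top ring 617.9183349609375 66.75737762451172 23.091270446777344 rod [0.62942035 0.14583945] ax [0.14493732 0.98944084] 0.15679884915617082
dark [154 195  21   8 105] [[0.64387342 0.23215611 0.01      ]]
side lockertop ((631.404296875, -235.04833984375), (223.7410888671875, 138.17291259765625), 82.12158966064453) z 0.14262942998456601
side ring 616.384521484375 60.27238845825195 26.029407501220703 rod [0.62623465 0.13807897] ax [-0.13642257 -0.99065074] 0.16669955862289604
```

```bash
cat >> h.py <<'E'
def pose(gx):  # tool rotation for gauge axis gx (grip->ring); tool x=-gx, y level
    x=-np.array(gx,float); x/=np.linalg.norm(x); y=np.cross([0,0,-1.],x); y/=np.linalg.norm(y)
    return R.from_matrix(np.c_[x,y,np.cross(x,y)]).as_quat()
def snap(n,tag):
    C=cal(n); im,d=capture(n); save(tag,im); np.savez(f"pics/{tag}.npz",im=im,d=d,K=C[0],dist=C[1],M=C[2],t=C[3]); return C,im,d
def load(tag):
    z=np.load(f"pics/{tag}.npz"); return (z["K"],z["dist"],z["M"],z["t"]),z["im"],z["d"]
E
python3 - <<'E'
from h import *
q=pose([-.15,-.9887,0])
s=observe(); p=s["eef_pos"].copy(); p[2]=.31; move_l(p,feed=.2)
move_to([.625,.13,.30],q); snap("wrist","w1"); print(observe()["eef_pos"],observe()["joints"],observe()["time"])
move_to([.632,.18,.22],q); snap("wrist","w2"); print(observe()["time"],observe()["force"])
C,a,_=load("w1");C,b,_=load("w2")
save("w12",cv2.resize(np.hstack([a,b]),(800,300)))
E
```

```text
[0.62466816 0.13105995 0.30023894] [2.16099565e-02 5.13568809e-01 8.81742429e-01 1.23636887e-04
 1.74593833e+00 1.70416461e-01] 2.7667
3.2833 [ 0.80759921 -0.42900713  0.56909893]
```

View pics/w12.png

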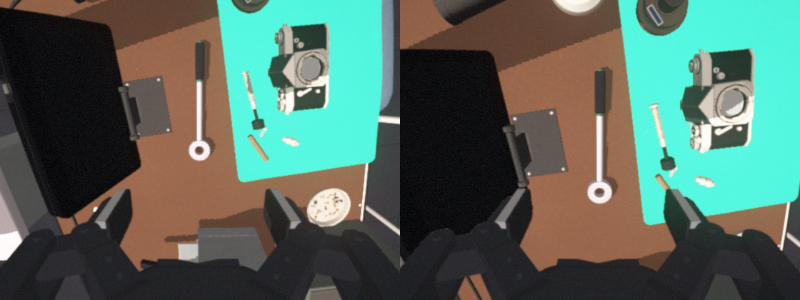

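w12: left (w1) shows the ring at full-res ≈(279,210) and the grip ≈(283,85); right (w2) shows the ring ≈(280,267) and the grip ≈(281,130). The path to the gauge is clear, with the screen stand to the left. I'll triangulate from these two.

Run:
```python
from h import *
O=[]
for t,rg,gp in(("w1",(279,210),(283,85)),("w2",(280,267),(281,130))):
    C,im,d=load(t);hsv=cv2.cvtColor(im,cv2.COLOR_RGB2HSV)
    w=((hsv[...,1]<70)&(hsv[...,2]>130)).astype(np.uint8)
    l=cv2.connectedComponents(w)[1];r=np.abs(np.array([rg[1]])); 
    k=np.zeros_like(w);cv2.circle(k,rg,26,1,-1)
    # bore: brown blob enclosed by ring
    hole=((w==0)&(k>0)).astype(np.uint8);nn,L,st,ce=cv2.connectedComponentsWithStats(hole,connectivity=4)
    i=min(range(1,nn),key=lambda i:np.hypot(*(ce[i]-rg))if 10<st[i,4]<400 else 1e9)
    g=(hsv[...,2]<60).astype(np.uint8);g=cv2.morphologyEx(g,cv2.MORPH_OPEN,np.ones((3,3)));lg,=[cv2.connectedComponentsWithStats(g)]
    j=lg[1][gp[1],gp[0]];v,u=np.nonzero(lg[1]==j);rect=cv2.minAreaRect(np.c_[u,v].astype(np.float32))
    print(t,"bore",ce[i],st[i,4],"grip",rect,lg[2][j])
    O.append((C,ce[i],rect[0]))
    print(" ring z7",onz(C,[ce[i]],.007)," grip z10",onz(C,[rect[0]],.010))
for k in(1,2):
    A=[];b=[]
    for o in O:
        c,r=rays(o[0],[o[k]]);r=r[0]/np.linalg.norm(r);Q=np.eye(3)-np.outer(r,r);A.append(Q);b.append(Q@c)
    print(np.linalg.lstsq(np.vstack(A),np.hstack(b),rcond=None)[0])
```

```text
w1 bore [278.74698795 209.84337349] 83 grip ((279.5, 209.5), (419.0, 559.0), 90.0) [     0      0    560    420 150492]
 ring z7 [[0.6191812  0.06797651 0.007     ]]  grip z10 [[0.62043043 0.06927554 0.01      ]]
w2 bore [278.8021978  268.04395604] 91 grip ((279.5, 209.49996948242188), (418.99993896484375, 558.9998779296875), 90.0) [     0      0    560    420 150928]
 ring z7 [[0.61883348 0.0673321  0.007     ]]  grip z10 [[0.63098403 0.14348947 0.01      ]]
[0.61918722 0.06902204 0.01023131]
[ -2.39498372 -25.47882023 -80.61466864]
```

```bash
cat >> h.py <<'E'
YAW=np.radians(-7.86); bx=np.array([np.cos(YAW),np.sin(YAW),0]); by=np.array([-np.sin(YAW),np.cos(YAW),0]); ez=np.array([0,0,1.])
B0=np.array([.5639,-.2733,0])
def bay(x,y,z): return B0+bx*x+by*y+ez*z
E
python3 - <<'E'
from h import *
d=np.array([.1497,.9887,0]);g=np.array([.619,.0677,0])+.166*d;q=pose(-d)
g[2]=.06; move_to(g,q); g[2]=.002
print(move_l(g,feed=.06,f_stop=8)); s=observe();print(s["eef_pos"],s["force"])
close_gripper(90); s=observe();print(s["finger_gap"],s["finger_force"],s["eef_pos"],s["force"])
g[2]=.28; move_l(g,feed=.2); s=observe();print(s["force"],s["torque"],s["finger_gap"],s["time"])
q2=pose(bx)
move_to([.44,0.0,.28],q2)
move_to(bay(-.24,.05,.24),q2); snap("wrist","v1"); s=observe();print(s["force"],s["time"])
move_l(bay(-.24,-.06,.22),feed=.2); snap("wrist","v2"); print(observe()["time"])
C,a,_=load("v1");C,b,_=load("v2")
save("v12",cv2.resize(np.hstack([a,b]),(800,300)))
E
```

```text
False
[0.64412077 0.23190133 0.00248336] [ 0.2685618   0.25732223 -0.37114643]
0.013212266756921394 89.41287875175476 [0.64393313 0.23184546 0.00243718] [-1.22987504  0.57048312  4.76280972]
[-0.53488918  0.36297169 -2.82189904] [ 0.30129181 -0.00695101 -0.0173408 ] 0.013406176948503387 7.3
[ 0.06211329 -0.21941816 -2.29487611] 10.0083
10.7667
```

View pics/v12.png

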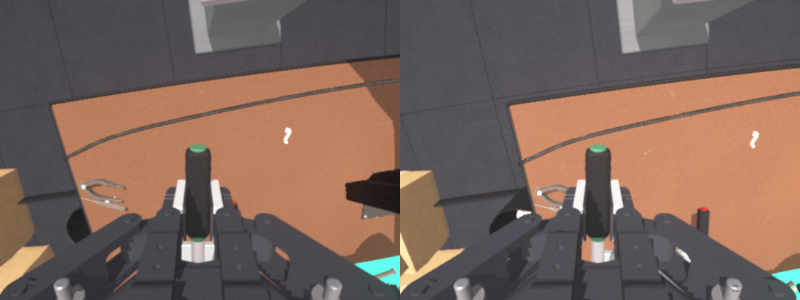

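The wrist camera looks outward past the held gauge (grip at ~(278,270), rod straight along the centreline), so the locker is hidden behind the gripper. I'll use the side and top views for the held ring and the clip.

```bash
cat >> h.py <<'E'
OFF=.0046
def gp(x,z,th,y=0,dyaw=0):
    t=np.radians(th); b=R.from_rotvec([0,0,dyaw]).apply(bx)
    gx=b*np.cos(t)+ez*np.sin(t); gz=-b*np.sin(t)+ez*np.cos(t)
    return bay(x,y,z)-.166*gx-OFF*gz, pose(gx)
def tobay(P): D=np.atleast_2d(P)-B0; return np.c_[D@bx,D@by,D[:,2]]*1000
def tri(obs):
    A=[];b=[]
    for C,uv in obs:
        c,r=rays(C,[uv]);r=r[0]/np.linalg.norm(r);Q=np.eye(3)-np.outer(r,r);A.append(Q);b.append(Q@c)
    return np.linalg.lstsq(np.vstack(A),np.hstack(b),rcond=None)[0]
E
python3 - <<'E'
from h import *
p,q=gp(-.09,.14,12); move_to(p+.06*ez,q); move_l(p,feed=.15)
print(observe()["time"],np.abs(observe()["eef_pos"]-p).max())
for n in("side","top"):
    C,im,d=snap(n,n+"1")
    print(n,"expected ring/grip px",proj(C,[bay(-.09,0,.14),p]).round(1),"clip",proj(C,[bay(-.025,0,.09)]).round(1))
a=load("side1")[1];b=load("top1")[1]
r=lambda im,x,y,w,h,s:cv2.resize(im[y:y+h,x:x+w],None,fx=s,fy=s,interpolation=cv2.INTER_CUBIC)
o=np.zeros((600,800,3),np.uint8)
o[:,:400]=r(a,230,250,100,150,4);o[:,400:]=r(b,320,190,100,150,4);save("pre",o)
E
```

```text
11.75 0.0008465058710301065
side expected ring/grip px [[264.4 307. ]
 [157.9 363.2]] clip [[304.5 312.7]]
top expected ring/grip px [[363.8 268.3]
 [351.  338.4]] clip [[362.  240.7]]
```

View pics/pre.png

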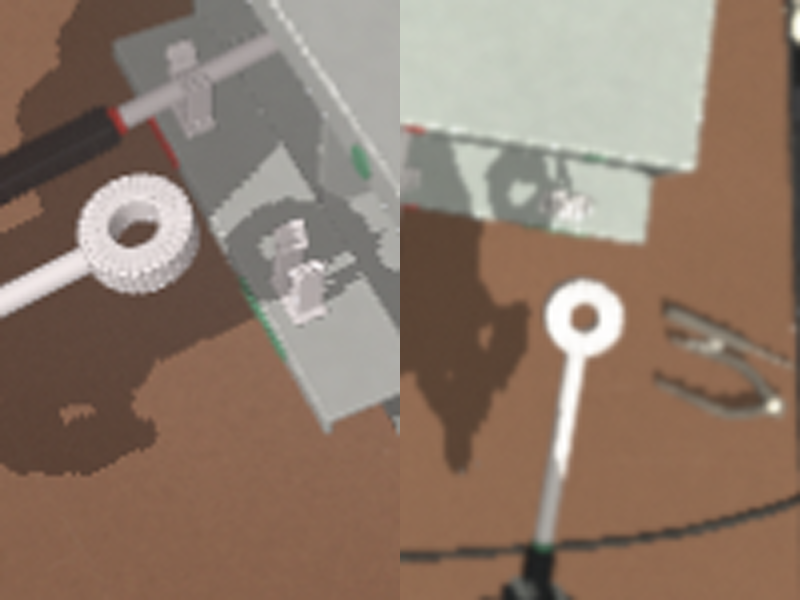

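Pre-insert view: side shows the held ring at ≈(264.3,307.5), where I expected (264.4,307.0). Top shows it at ≈(366.3,269.8) against an expected (363.8,268.3), so I'll measure that offset properly.

Run:
```python
from h import *
obs=[];ends=[];cl=[]
for n,rg,box in(("side",(264,307),(230,285,290,330)),("top",(366,270),(345,262,385,300))):
    C,im,d=load(n+"1");hsv=cv2.cvtColor(im,cv2.COLOR_RGB2HSV)
    w=((hsv[...,1]<75)&(hsv[...,2]>120)).astype(np.uint8)
    k=np.zeros_like(w);cv2.circle(k,rg,9,1,-1)
    hole=((w==0)&(k>0)).astype(np.uint8);nn,L,st,ce=cv2.connectedComponentsWithStats(hole,connectivity=4)
    for i in range(1,nn):print(n,"hole",ce[i],st[i,4])
    D=d[rg[1]-14:rg[1]+15,rg[0]-14:rg[0]+15];vv,uu=np.mgrid[rg[1]-14:rg[1]+15,rg[0]-14:rg[0]+15]
    P=tobay(atdepth(C,np.c_[uu.ravel(),vv.ravel()],D.ravel()));W=w[vv,uu].ravel()>0
    P=P[W&(P[:,2]>100)];print(n,"ring pts bay: n",len(P),"lo",np.percentile(P,2,0).round(1),"hi",np.percentile(P,98,0).round(1))
    # whole gauge white pts above z 100 -> lateral vs x
    vv,uu=np.mgrid[:420,:560];P=tobay(atdepth(C,np.c_[uu.ravel(),vv.ravel()],d.ravel()))
    m=(w.ravel()>0)&(P[:,0]<-30)&(P[:,0]>-240)&(abs(P[:,1])<30)&(P[:,2]>85)
    Q=P[m]
    for x0 in range(-230,-60,20):
        q=Q[(Q[:,0]>=x0)&(Q[:,0]<x0+20)]
        if len(q)>3:print("  x",x0,len(q),"y",q[:,1].mean().round(1),"zmax",np.percentile(q[:,2],90).round(1))
print(tobay(tri([(load("side1")[0],(264.3,307.5)),(load("top1")[0],(366.25,269.8))])))
# clip & dots triangulated
print("clip",tobay(tri([(load("side1")[0],(305,312.5)),(load("top1")[0],(362.5,241.7))])))
for n in("side","top"):
    C,im,d=load(n+"1");hsv=cv2.cvtColor(im,cv2.COLOR_RGB2HSV)
    for nm,m in(("g",cv2.inRange(hsv,(45,60,40),(85,255,255))),("r",cv2.inRange(hsv,(0,120,60),(8,255,255))|cv2.inRange(hsv,(172,120,60),(180,255,255)))):
        nn,l,st,ce=cv2.connectedComponentsWithStats(m)
        for i in range(1,nn):
            P=tobay(atdepth(C,[ce[i]],[np.median(d[l==i])]))[0]
            if st[i,4]>3 and -260<P[0]<150 and -70<P[1]<190 and P[2]>20:print(n,nm,ce[i].round(1),st[i,4],P.round(1))
```

```text
side hole [263.47619048 308.23809524] 42
side ring pts bay: n 647 lo [-112.4  -22.1  134.6] hi [-74.2  16.2 151. ]
  x -230 55 y -3.3 zmax 120.6
  x -210 112 y -3.2 zmax 124.2
  x -190 104 y -3.2 zmax 128.1
  x -170 106 y -3.4 zmax 131.2
  x -150 100 y -3.5 zmax 136.2
  x -130 111 y -3.3 zmax 142.0
  x -110 337 y -4.8 zmax 146.6
  x -90 292 y -4.3 zmax 150.3
top hole [365.33333333 268.875     ] 24
top ring pts bay: n 281 lo [-123.4  -20.6  135.7] hi [-70.1  17.6 151.5]
  x -230 17 y -1.5 zmax 120.3
  x -210 42 y -1.7 zmax 123.7
  x -190 38 y -1.4 zmax 128.1
  x -170 43 y -1.7 zmax 132.0
  x -150 39 y -1.4 zmax 136.4
  x -130 42 y -1.5 zmax 140.0
  x -110 123 y -2.2 zmax 146.8
  x -90 117 y -0.6 zmax 151.0
  x -70 6 y -1.0 zmax 144.6
[[-92.14788969  -4.56273075 145.31923622]]
clip [[-26.16385024  -1.27678633  92.32632735]]
side g [319.6 289.9] 16 [ -0.3   1.  130.6]
side g [294.2 327.6] 9 [-40.9   2.8  57. ]
side g [298.7 335.5] 6 [-40.3 -12.   54.7]
side g [177.4 351.3] 15 [-221.8   -4.1  118. ]
side r [290.  245.2] 16 [ -0.8 104.2 131.6]
side r [258.9 280.1] 15 [-59.5 102.4  74.8]
side r [270.3 285.2] 18 [-39.8 101.1  53.1]
side r [224.1 298.4] 8 [-123.2  101.8   60.1]
top g [355.5 327.3] 6 [-223.2   -3.   118. ]
top r [316.  248.3] 10 [-59.8 104.8  76.5]
top r [312.  274.2] 4 [-123.9  100.    29.9]
```

Run:
```python
from h import *
Y=.001
p,q=gp(-.085,.106,1,Y); move_l(p,q,feed=.1)
p,_=gp(.014,.106,1,Y); print("free",move_l(p,feed=.08,f_stop=6), observe()["force"])
p2,_=gp(.078,.106,1,Y); hit=move_l(p2,feed=.025,f_stop=3.5); s=observe()
print(hit,s["force"],s["torque"],s["time"]); e=s["eef_pos"]; x=.014+(e-p)@bx; print("ring x at touch",x,"hook",x+.026,"dz",e[2]-p[2])
move_l(e-.008*bx,feed=.05); s=observe(); print(s["force"],s["time"],(s["eef_pos"]-p)@bx)
snap("side","side2")
```

```text
free False [-0.13811255 -0.42074865 -1.69579657]
True [ 0.17103923  0.25815543 -3.05725681] [-0.00585155  0.3110655   0.00550569] 15.0083
ring x at touch 0.04532045060551089 hook 0.07132045060551089 dz -0.0008018070934518173
[ 0.25619641  0.24755096 -2.19636532] 15.3083 0.022972743975435014
```

Run:
```python
from h import *
Y=.001
p0,_=gp(.014,.106,1,Y);p2,_=gp(.060,.106,1,Y)
for i in range(2):
    hit=move_l(p2,feed=.02,f_stop=3.5); s=observe(); e=s["eef_pos"]
    print(hit,s["force"],s["time"],"x",.014+(e-p0)@bx)
    wait(.1); print(observe()["force"])
    move_l(bay(0,0,0)*0+e-.006*bx,feed=.05)
for n in("side","top"): 
    C,im,d=snap(n,n+"3")
a=load("side3")[1];b=load("top3")[1]
r=lambda im,x,y,w,h,s:cv2.resize(im[y:y+h,x:x+w],None,fx=s,fy=s,interpolation=cv2.INTER_CUBIC)
o=np.zeros((600,800,3),np.uint8)
o[:,:400]=r(a,240,230,100,150,4);o[:,400:]=r(b,320,190,100,150,4);save("touch",o);print(observe()["time"])
```

```text
True [ 0.33883384  0.00668117 -3.05644794] 15.95 x 0.045220404068694285
[ 0.32403473  0.68783973 -2.62922719]
True [-0.54200335  1.17642754 -2.60187611] 16.8333 x 0.04516673280814385
[-0.01033848 -0.17267561 -2.42621682]
17.3
```

View pics/touch.png

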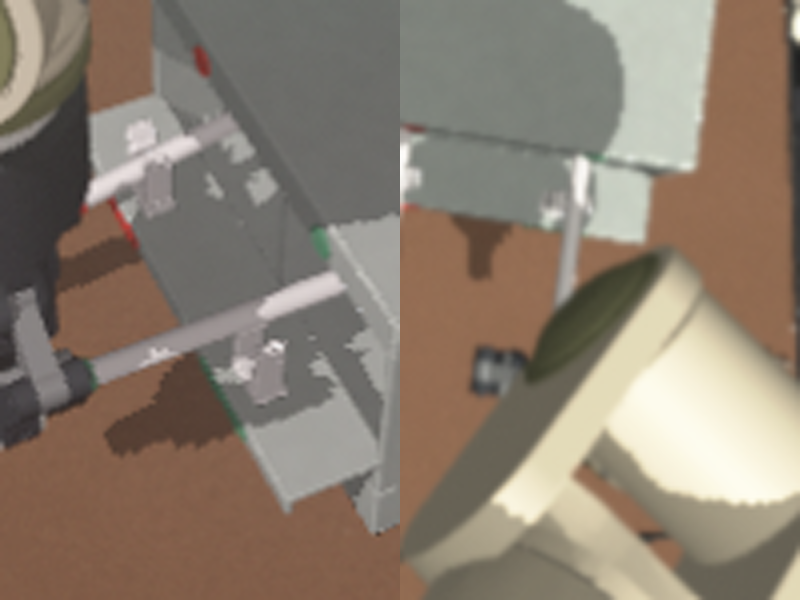

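The touch repeats three times at ring x = 45.2 mm, so the hook axis is at about 71.2 mm. The picture shows the rod passing straight over the clip (side ≈(304,307)) with the ring under the header. Next: tip, pass over the hook, lower.

Run:
```python
from h import *
Y=.001;HX=.0712
def go(x,z,th,feed,f):
    p,q=gp(x,z,th,Y); h=move_l(p,q,feed=feed,f_stop=f); s=observe(); print((x,z,th),h,s["force"].round(2),s["time"],"left",((p-s["eef_pos"])@bx*1000).round(1),((p-s["eef_pos"])[2]*1000).round(1)); return h
for a in((.037,.106,2,.05,4),(.038,.116,10.8,.04,4),(.043,.1195,10.8,.04,4),(HX,.1235,10.8,.04,4),(HX,.114,7,.03,3.5)):
    if go(*a): break
else: go(HX,.099,4,.02,3)
```

```text
(0.037, 0.106, 2) False [-0.1  -0.36 -2.75] 17.55 left 0.2 -0.0
(0.038, 0.116, 10.8) False [ 0.19  0.12 -1.89] 18.1 left -0.2 -0.3
(0.043, 0.1195, 10.8) False [-0.09 -0.71 -2.6 ] 18.4 left -0.6 -0.4
(0.0712, 0.1235, 10.8) False [ 0.44  0.58 -2.47] 19.2583 left 0.2 0.1
(0.0712, 0.114, 7) False [ 0.54  0.03 -2.31] 19.5083 left -0.5 -0.0
(0.0712, 0.099, 4) True [ 0.09 -0.65  1.72] 19.8833 left -0.1 0.3
```

```bash
cat >> h.py <<'E'
Y=.001;HX=.0712
def go(x,z,th,feed,f,y=Y):
    p,q=gp(x,z,th,y); h=move_l(p,q,feed=feed,f_stop=f); s=observe(); e=s["eef_pos"]-p; print((round(x,4),z,th),h,s["force"].round(2),s["torque"].round(2),round(s["time"],2),"err x,z mm",(e@bx*1000).round(1),(e[2]*1000).round(1)); return h,x+e@bx
E
python3 - <<'E'
from h import *
go(HX,.102,4,.03,None)
go(HX,.104,4,.03,None)
_,a=go(HX-.010,.104,4,.02,3)
go(HX,.104,4,.03,None)
_,b=go(HX+.010,.104,4,.02,3)
m=(a+b)/2;print("span",a,b,m)
go(HX,.104,4,.03,None)
go(HX,.104,1.5,.03,None)
go(HX,.094,1.5,.02,3)
E
```

```text
(0.0712, 0.102, 4) False [ 1.47 -0.94 -0.93] [-0.07 -0.22 -0.06] 20.16 err x,z mm 0.1 0.1
(0.0712, 0.104, 4) False [ 0.33 -0.87 -1.11] [ 0.02  0.05 -0.03] 20.41 err x,z mm -0.2 -0.1
(0.0612, 0.104, 4) True [ 2.77 -0.07 -0.99] [-0.08 -0.41  0.01] 20.73 err x,z mm 6.4 -0.2
(0.0712, 0.104, 4) False [ 0.57  0.25 -1.02] [-0.03  0.02  0.02] 21.02 err x,z mm 0.0 -0.2
(0.0812, 0.104, 4) True [ 1.44  0.52 -1.11] [-0.02 -0.06 -0.08] 21.36 err x,z mm -6.0 -0.7
span 0.06757841600715729 0.07518532466077339 0.07138187033396534
(0.0712, 0.104, 4) False [-0.55  0.56 -1.32] [ 0.    0.26 -0.01] 21.63 err x,z mm -0.4 -0.1
(0.0712, 0.104, 1.5) False [-0.59 -0.65 -1.56] [-0.02 -0.03  0.01] 22.02 err x,z mm 0.1 -0.1
(0.0712, 0.094, 1.5) True [0.62 0.68 2.29] [-0.06 -0.43  0.02] 22.38 err x,z mm 0.1 4.7
```

Run:
```python
from h import *
for th in (6,9):
    go(HX,.101,th,.04,6)
for th in (10,11,12,13,14):
    if go(HX,.101,th,.015,8)[0]: break
C,im,d=snap("side","side4")
save("press",cv2.resize(im[210:360,220:420],(800,600),interpolation=cv2.INTER_CUBIC))
```

```text
(0.0712, 0.101, 6) False [-1.9  -0.25 -0.44] [0.02 0.07 0.01] 22.8 err x,z mm -0.4 0.0
(0.0712, 0.101, 9) False [-1.92 -0.07  0.04] [0.12 0.14 0.06] 23.17 err x,z mm -0.2 0.1
(0.0712, 0.101, 10) False [ 3.48  0.34 -1.35] [ 0.1  -0.41  0.1 ] 23.51 err x,z mm 0.3 0.0
(0.0712, 0.101, 11) False [ 2.07  0.82 -2.86] [ 0.08 -0.36  0.07] 23.85 err x,z mm 0.0 -0.2
(0.0712, 0.101, 12) False [ 2.8 -0.3 -2.5] [ 0.16 -0.23  0.08] 24.19 err x,z mm -0.1 -0.2
(0.0712, 0.101, 13) False [ 0.08  0.61 -1.47] [0.15 0.02 0.11] 24.53 err x,z mm -0.2 -0.1
(0.0712, 0.101, 14) False [-2.96  0.79  4.24] [0.2  0.1  0.09] 24.88 err x,z mm -0.0 0.2
```

View pics/press.png

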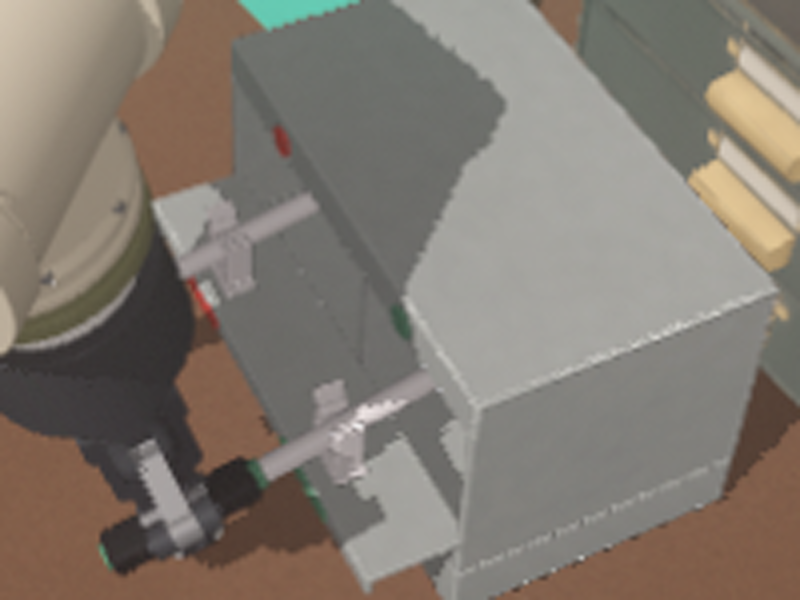

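The rod lies between the leaves (side ≈(305,316)), much like the red one. I'll compare rod heights at the two clips using depth.

```bash
cat > rod.py <<'E'
from h import *
def rodz(tag):
    C,im,d=load(tag);vv,uu=np.mgrid[:420,:560];P=tobay(atdepth(C,np.c_[uu.ravel(),vv.ravel()],d.ravel()))
    for nm,y0 in(("green",-1),("red",103)):
        for x0 in (-60,-52,-44,-15,-7):
            q=P[(abs(P[:,0]-x0)<4)&(abs(P[:,1]-y0)<6)&(P[:,2]>64)&(P[:,2]<110)]
            if len(q)>5:print(nm,x0,len(q),"z90",np.percentile(q[:,2],90).round(1),"y",q[:,1].mean().round(1))
E
python3 -c "
from rod import *
rodz('side4')"
```

```text
green -60 35 z90 76.4 y -1.8
green -52 34 z90 77.7 y -1.9
green -44 36 z90 79.9 y -1.7
green -15 29 z90 88.5 y -1.2
green -7 35 z90 89.6 y -1.7
red -44 28 z90 81.8 y 103.1
red -15 24 z90 88.0 y 103.1
red -7 26 z90 90.6 y 103.3
```

Run:
```python
from rod import *
go(HX,.101,13.6,.02,None)
ungrasp(); s=observe(); print(s["finger_gap"],s["force"],s["time"])
Z=R.from_quat(s["orientation"]).as_matrix()[:,2]
print(move_l(s["eef_pos"]-.08*Z,feed=.1,f_stop=6))
move_l(observe()["eef_pos"]-.15*bx+.08*ez,feed=.25)
move_to([.40,.10,.35],pose(bx)); wait(.3)
for n in("side","top"): snap(n,n+"5")
rodz("side5"); print(observe()["time"])
a=load("side5")[1];b=load("top5")[1];o=np.zeros((600,800,3),np.uint8)
r=lambda im,x,y,w,h,s:cv2.resize(im[y:y+h,x:x+w],None,fx=s,fy=s,interpolation=cv2.INTER_CUBIC)
o[:,:400]=r(a,230,230,100,150,4);o[:,400:]=r(b,300,190,100,150,4);save("end",o)
```

```text
(0.0712, 0.101, 13.6) False [ 0.24 -0.08  2.58] [ 0.05  0.13 -0.06] 25.18 err x,z mm 0.1 0.1
0.08584991171485017 [-0.2003988   0.30700202 -0.76587789] 25.8667
False
green -60 37 z90 76.9 y -2.1
green -52 36 z90 77.7 y -1.4
green -44 36 z90 79.9 y -1.6
green -15 29 z90 87.8 y -1.0
green -7 36 z90 89.8 y -1.8
red -60 35 z90 77.9 y 101.6
red -52 27 z90 78.8 y 103.5
red -44 30 z90 81.0 y 103.7
red -15 21 z90 88.5 y 103.5
red -7 29 z90 89.5 y 103.9
29.45
```

View pics/end.png

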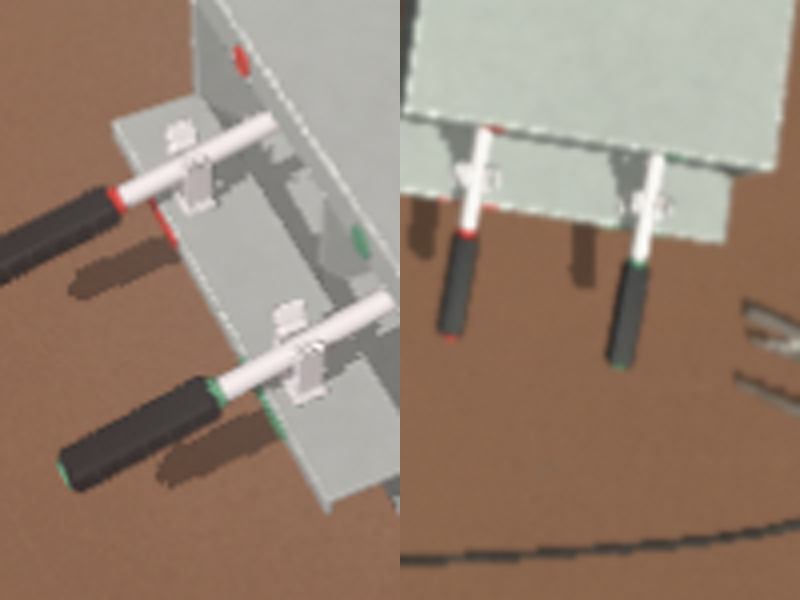

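Both gauges hang alike: the green rod sits in its clip at side ≈(304,318), at the same height as the red one and held after release. The arm is clear, so I'm handing in.

```bash
python3 -c "
from workcell import *
print(finish_job())"
```

```text
the job is handed in; nothing more can be done
None
```

The green gauge hangs on its hook (found by touch at bay x ≈ 71 mm), its rod sits in the clip at the red gauge's height, the red gauge still hangs in its bay, and the job was handed in at about 29 s with the arm clear; no verdict was returned.

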